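# Unlock the spice grinder's dish, ball and all, and bring it over the bowl

## Robot

A 6-joint arm with a two-finger parallel gripper is mounted at the origin on the work surface; the furniture and walls round the work are solid. World frame = base frame: x ahead of the robot, y to its left, z up, the work surface at z = 0. Lengths are in m, angles in rad, forces in N, time in s.
With the tool pointing down it reaches from about 0.35 to 0.775 m from the base axis. Payload 5.5 kg.
Tool frame: the origin (TCP) lies between the finger pads; the fingertips stand 17 mm ahead of it and the grasp point (between the pads) lies 2 mm behind it (env.finger_overhang is the distance from the TCP to the fingertips, in m); z points along the fingers, y is the direction in which the jaws open and shut (so a half turn about z gives the same grasp; the last joint's range is limited). The gripper opens to 85 mm and grips with 20 to 120 N. Pads are 22 mm wide; open, the fingers measure 114 mm over their backs; the gripper's body (76 mm by 85 mm) begins 54 mm behind the grasp point. The pads swing forward as they close: fully open they stand 13 mm farther back than shut.
Start: joints at [-1.379, 0.313, 0.046, 1.304, 0, 1.431], TCP at [0.187, -0.544, 0.248] pointing down, gripper open.
Joint ranges: [-2.76, 2.76], [-0.86, 1.69], [-1.03, 1.26], [-2.2, 2.34], [-1.47, 1.5], [-3.14, 3.14]. Speed limits (rad/s): [2.57, 2.57, 3.14, 3.14, 3.14, 3.14].

## Interface

Orientations are given as a unit quaternion [w, x, y, z].
In Python, from workcell import env gives the robot as it stands. The module is installed in compiled form; this text tells all that it offers.
- The arm moves only by the tool arm_command, never from a script. Its argument "moves" is a list of rows, each a list of 5 numbers: the closure, from 0 (fully open) to 1 (shut), then the shift along the tool's x, y, z in mm, then the turn about the tool's z in rad. In form: [[fingers, dx, dy, dz, turn], ...]. A call has 1 to 12 rows; each row is the pose to reach, as a shift and turn from the pose commanded when the call began, along the tool's axes at that moment; what a row does not reach only later rows make up. A row lasts 1/10 s, in which the tool goes at most 50 mm and 8.59 degrees, less where a joint would pass 70% of its speed; a pose out of reach is approached as far as the arm can. A call with a gripper value outside its range is refused whole. The fingers move at their own pace and stop on an object; "squeeze" is the grip in N (left out, the last holds). Time passes only in rows, so rows that repeat a pose let the fingers close. It gives the time, the measured TCP pose, the force and the opening at its end, in the units of the state.
- env.get_state(): the state, without advancing time (a new reading comes with each control period).
- env.read_camera(name): name is "scene" or "top" or "wrist"; returns (picture, depth): 420x560x3 uint8, blue, green, red; 420x560 float32, m along the optical axis (not along the pixel's ray), 0 where there is no reading.
- env.get_calibration(name): a dict with "fx", "fy", "cx", "cy" (pixels), "k1" (the pictures are not rectified: a ray, as slopes to the right and down, at radius r is drawn at 1 + k1 r^2 times it, then the intrinsics apply), "pose" (4x4, takes a point from camera to world coordinates). Camera axes: x right, y down, z forward; pixel columns grow to the right and rows downward; lengths in m; the calibration is good to about 2 mm. A picture is of the moment at which its call begins: read the wrist's pose just before it. get_calibration takes no time and is no camera call; for the wrist camera it gives the pose at the moment of the call.
- env.hand_in(): hands the job in, once; it reports no verdict.
The state is a dict: "clock": time; "joint_pos": joint angles; "qvel": joint speeds; "tau": joint torques, N m; "tcp_pos": TCP position; "orientation": TCP orientation; "wrist_force": force on the tool from outside, world axes, zero at the start; "ft_torque": the same for the moment, N m; "finger_gap": finger opening in m.
Only numpy, scipy, OpenCV 4.12 (cv2) and the standard library are available. Lean on these libraries where they do the work, as an engineer would, in place of code of your own. Each camera call takes 0.05 s, during which the arm holds its last target. There are 200 camera calls.

## Task

The spice is ground: take the dish off the spice grinder by its arched handle. Turn it a quarter turn anticlockwise (seen from above) on its base to undo the bayonet lock, lift it straight out, carry it level over to the steel bowl and finish there still holding it by the handle, level and still, over the middle of the bowl and a few centimetres above its rim, ready to be brushed out. The loose grinding ball must stay in the middle of the dish all the way, with nothing touching it, and the bowl and the things around stay where they are.

Things in the scene. Friction and masses are not known exactly. Their poses are not given: they have to be found in the camera images.
- grinder_base: Spice grinder's base, fixed to the worktop by suction: round black housing, 162 mm across, 58 mm high, with a nose (37 mm high, start key to 42 mm) reaching 108 mm out on its own -x side. Origin: centre of the underside, z up. Two white marks on its top, on its x axis, show where the handle points when the dish is locked.
- base_well (a point): Centre of the floor of the round well in the base's top, 40 mm above the base's origin; the dish stands in it. Two steel rims reach over the dish's lugs. Handle along the base's x: locked, cannot go clockwise. 1.57 rad anticlockwise from above, handle along the base's y: lugs mid-gap; only there (+-0.19 rad, then a stop) can it be lifted. Turns freely, 3 mm play sideways and up.
- dish: White ceramic grinding dish, 140 mm across, 46 mm high, shallow hollow, fixed arched steel handle over it along the dish's x axis; about 0.4 kg. Origin: centre of the underside of its foot, 40 mm above the worktop while in the base; z up. Foot 84 mm across with two lugs at +x and -x (108 mm over them). Hollow's lowest point: centre, 26 mm up. Same when turned half round.
- dish_grip (a point): Centre of the handle's grip sleeve, 130 mm straight above the dish's origin: a straight black bar along the dish's x axis, 66 mm long, 16 mm wide (y), 14 mm high, to be taken from above with the fingers closing across it (along the dish's y). Nothing is within 30 mm below the bar except the ball, whose top is 60 mm below its centre.
- ball_center (a point): Centre of the loose grey stone grinding ball, 44 mm in diameter, about 0.12 kg, lying in the middle of the dish (its centre 48 mm above the dish's origin). It rolls up the hollow if the dish is tilted or jerked.
- bowl: Round steel mixing bowl standing loose on the worktop, 170 mm across the rim, 70 mm high, empty. Origin: centre of the underside.
- salt_mill: Bystander: steel salt mill, 51 mm across, 220 mm tall, standing. Origin: centre of the underside.
- pepper_mill: Bystander: steel pepper mill, 51 mm across, 220 mm tall, standing. Origin: centre of the underside.
- syrup_bottle: Bystander: squeeze bottle, 49 x 68 mm, 168 mm tall, standing. Origin: centre of the underside.
- spice_jar_near: Bystander: small glass spice jar with black cap, 40 mm across, 105 mm tall, standing. Origin: centre of the underside.
- spice_jar_far: Bystander: small glass spice jar with red cap, 45 mm across, 108 mm tall, standing. Origin: centre of the underside.
- teaspoon: Bystander: teaspoon 130 x 26 x 11 mm lying on the worktop in front. Origin: centre of the underside.
Not all that is in view belongs to the job. Of the things like the part that bears ball_center, leave any that is blue; of the rest the larger one is meant.

How it is judged:
By the outcome, as a careful person would: the job done as asked, in the order asked, and still so for the second after the job is handed in, while the arm keeps its last pose, push and grip.
It also fails if it takes over 48 s, if anything falls off the work surface, if the arm or the gripper's body presses on something with over 40 N, if the wrist force passes 120 N, or if a joint passes its speed limit or range.

## Working session

There is one attempt and no reset: what is moved stays moved. The work goes in short steps, Python scripts to look and compute and a tool call to move; the robot and the scene stay as the last step left them, time stands still between calls to the robot, and variables do not carry over. Pictures are saved under pics/ and viewed, about 8 in all and at most 12, crops included, and the job is handed in when it is done.

Besides the shell and the picture viewer there is one more tool, called after "Request:" by a JSON object that holds its "fn" and its "kwargs", one argument or row to a line. arm_command: Moves the arm, as the interface text tells. Its arguments: {"type":"object","properties":{"moves":{"type":"array","items":{"type":"array","items":{"type":"number"}}},"squeeze":{"type":"number"}},"required":["moves"]}

```bash
mkdir -p pics; cat > h.py <<'E'
import numpy as np, cv2
from workcell import env
def world(u,v,z,c):
    """pixel + optical depth -> world"""
    K=np.array([[c['fx'],0,c['cx']],[0,c['fy'],c['cy']],[0,0,1]])
    p=cv2.undistortPoints(np.array([[[u,v]]],float),K,np.array([c['k1'],0,0,0.]))[0,0]
    P=np.array(c['pose']); return P[:3,:3]@np.array([p[0]*z,p[1]*z,z])+P[:3,3]
def onplane(u,v,h,c):
    P=np.array(c['pose']); a=P[:3,3]; b=world(u,v,1.,c); return a+(b-a)*(h-a[2])/(b[2]-a[2])
def proj(X,c):
    P=np.array(c['pose']); q=P[:3,:3].T@(np.array(X)-P[:3,3]); x,y=q[:2]/q[2]; s=1+c['k1']*(x*x+y*y)
    return c['fx']*x*s+c['cx'],c['fy']*y*s+c['cy']
def shot(n,f):
    c=env.get_calibration(n); im,d=env.read_camera(n); cv2.imwrite(f'pics/{f}.png',im); np.savez(f'pics/{f}.npz',im=im,d=d,**{k:c[k] for k in c}); return im,d,c
def load(f):
    z=np.load(f'pics/{f}.npz'); return z['im'],z['d'],{k:z[k] for k in('fx','fy','cx','cy','k1','pose')}
E
python3 - <<'E'
from h import *
for n in('top','scene'):
    im,d,c=shot(n,n+'1'); print(n,np.round(c['pose'],3).tolist(),c['fx'],c['k1'])
s=env.get_state(); print(s['tcp_pos'],s['orientation'],s['wrist_force'],s['clock'])
E
```

```text
top [[-0.034, -0.979, 0.201, 0.36], [-0.999, 0.032, -0.011, 0.066], [0.004, -0.201, -0.98, 1.196], [0.0, 0.0, 0.0, 1.0]] 504.9128365754589 0.015182381491121964
scene [[-0.754, -0.424, 0.502, 0.012], [-0.657, 0.508, -0.557, 0.635], [-0.019, -0.749, -0.662, 0.822], [0.0, 0.0, 0.0, 1.0]] 448.5773571593873 -0.11133192864644888
[ 0.18719292 -0.54323035  0.24746576] [-8.40021659e-04  9.86274482e-01  1.65111900e-01 -3.29916626e-05] [-0.94838237 -0.12508773 -0.37030756] 0.1
```

View pics/top1.png

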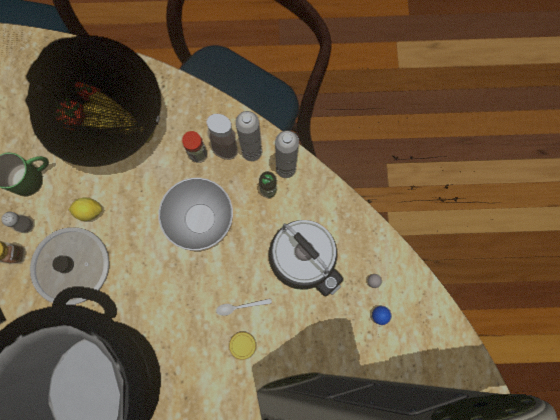

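View pics/scene1.png

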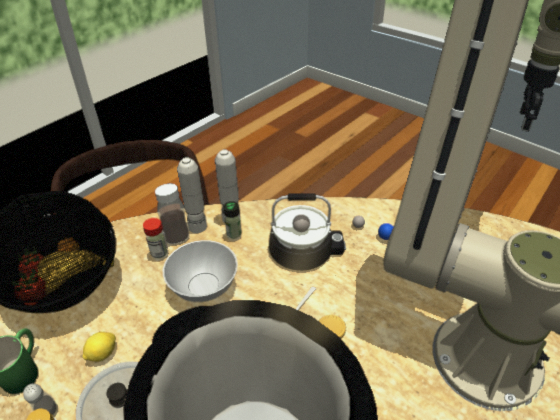

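The top view shows the grinder at about (304,254), its nose/key at (331,282), the grip bar near (306,244), the bowl at (196,214), the mills at (248,120) and (287,140), and jars at (267,183) and (193,142). In the scene view the ball sits centred under the handle. Next is an enlarged crop plus the positions.

```bash
python3 - <<'E'
from h import *
im,d,c=load('top1')
cr=cv2.resize(im[205:305,250:370],None,fx=6,fy=6,interpolation=cv2.INTER_CUBIC); cv2.imwrite('pics/crop1.png',cr)
ys,xs=np.nonzero(d>0)
P=np.array([world(u,v,d[v,u],c) for v in range(60,310) for u in range(150,380) ]).reshape(250,230,3)
np.save('pics/P.npy',P)
def circ(pts):
    A=np.c_[2*pts,np.ones(len(pts))]; s=np.linalg.lstsq(A,(pts**2).sum(1),rcond=None)[0]; return s[:2],np.sqrt(s[2]+s[0]**2+s[1]**2)
def near(ctr,r,z0,z1):
    Q=P.reshape(-1,3); m=(np.hypot(*(Q[:,:2]-ctr).T)<r)&(Q[:,2]>z0)&(Q[:,2]<z1); return Q[m]
b0=onplane(196,214,.07,c)[:2]; q=near(b0,.11,.062,.08); print('bowl rim',len(q),circ(q[:,:2]), q[:,2].max())
g0=onplane(304,252,.07,c)[:2]; print('g0',g0)
q=near(g0,.1,.076,.092); print('dish rim',len(q),circ(q[:,:2]))
q=near(g0,.1,.155,.2); print('bar',len(q),q.mean(0),q.min(0),q.max(0)); m=q[:,:2]-q[:,:2].mean(0); print('bar axis',np.linalg.svd(m)[2][0],np.linalg.svd(m)[1]/np.sqrt(len(m)))
q=near(g0,.13,.05,.064); print('base top',len(q),circ(q[:,:2]))
for n,u,v,h in(('mill1',248,117,.22),('mill2',287,137,.22),('bottle',220,123,.168),('jarN',267,178,.105),('jarF',192,138,.108),('key',331,283,.042),('ballsm',374,281,.01)):
    print(n,np.round(onplane(u,v,h,c),3),np.round(P[v-60,u-150],3))
E
```

```text
bowl rim 633 (array([0.59353195, 0.24575377]), np.float64(0.08098931197843273)) 0.07488901512520973
g0 [0.49676921 0.00348034]
dish rim 1169 (array([0.49818326, 0.00379557]), np.float64(0.06175360882054686))
bar 353 [0.49723637 0.00394728 0.1736706 ] [ 0.4478167  -0.03539912  0.15511913] [0.54620245 0.04559844 0.18144076]
bar axis [-0.76181924 -0.64778967] [0.02924764 0.00420968]
base top 366 (array([0.49825918, 0.00354922]), np.float64(0.07268697330310284))
mill1 [0.76  0.115 0.22 ] [0.76  0.114 0.221]
mill2 [0.714 0.036 0.22 ] [0.714 0.036 0.221]
bottle [0.77  0.178 0.168] [0.771 0.178 0.166]
jarN [0.661 0.081 0.105] [0.662 0.081 0.103]
jarF [0.76  0.248 0.108] [0.76  0.248 0.108]
key [ 0.428 -0.056  0.042] [ 0.428 -0.056  0.043]
ballsm [ 0.431 -0.16   0.01 ] [ 0.429 -0.156  0.033]
```

View pics/crop1.png

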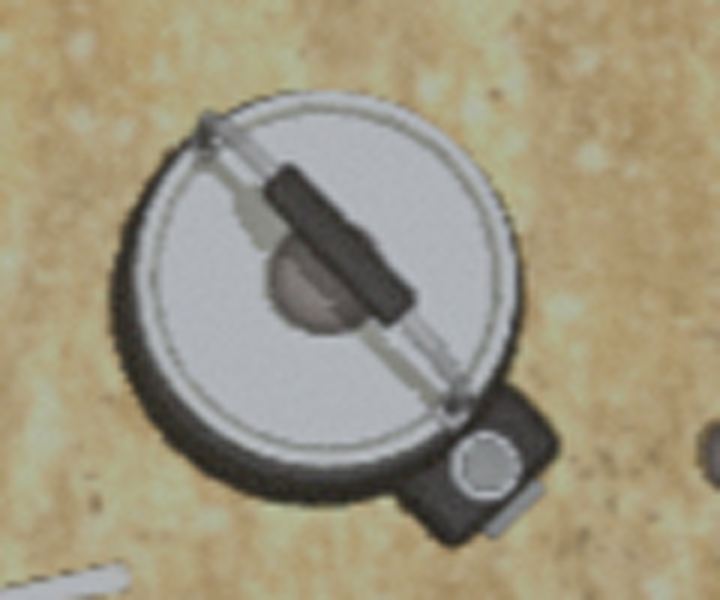

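The dish centre, base centre and bar agree at (0.498, 0.004). The bar is at 40.4° and its top is at about 0.177. The bowl is at (0.594, 0.246). The tool x axis is now at 19°, so I move (472, -416) mm and turn -0.37 to hover.

Request:
{"fn": "arm_command", "kwargs": {
  "moves": [
    [0, 10, -9, 0, -0.01],
    [0, 35, -31, 0, -0.03],
    [0, 70, -62, 0, -0.06],
    [0, 106, -93, 0, -0.1],
    [0, 142, -125, 0, -0.13],
    [0, 178, -157, 0, -0.16],
    [0, 214, -189, 0, -0.2],
    [0, 250, -220, 0, -0.23],
    [0, 286, -252, 0, -0.26],
    [0, 322, -284, 0, -0.28],
    [0, 356, -314, 0, -0.3],
    [0, 390, -344, 0, -0.32]
  ]
}}

```text
clock: 1.3
tcp_pos: [0.4439, -0.0887, 0.2483]
orientation: [0.0, 0.947, 0.321, 0.0]
wrist_force: [0.4, -1.5, -0.3]
finger_gap: 0.0852
```

Request:
{"fn": "arm_command", "kwargs": {
  "moves": [
    [0, 30, -17, 0, -0.01],
    [0, 55, -32, 0, -0.02],
    [0, 75, -43, 0, -0.03],
    [0, 88, -50, 0, -0.04],
    [0, 95, -54, 0, -0.05],
    [0, 95, -54, 0, -0.05],
    [0, 95, -54, 0, -0.05]
  ]
}}

```text
clock: 2.0
tcp_pos: [0.4862, 0.0091, 0.2482]
orientation: [0.0, 0.939, 0.344, -0.0]
wrist_force: [-0.0, -0.4, 0.1]
finger_gap: 0.0855
```

```bash
python3 - <<'E'
from h import *
im,d,c=shot('wrist','w1'); print(np.round(c['pose'],3).tolist()); s=env.get_state(); print(s['tcp_pos'],s['orientation'],s['joint_pos'])
E
```

```text
[[0.646, -0.728, -0.23, 0.545], [-0.763, -0.616, -0.195, 0.058], [0.0, 0.301, -0.954, 0.373], [0.0, 0.0, 0.0, 1.0]]
[0.48627789 0.00874922 0.24821651] [ 6.44536188e-05  9.39170312e-01  3.43451701e-01 -2.22793577e-04] [-1.47056568e-01  1.42061847e-01 -1.74302601e-01  1.25476188e+00
 -3.25976764e-04  2.29335671e+00]
```

View pics/w1.png

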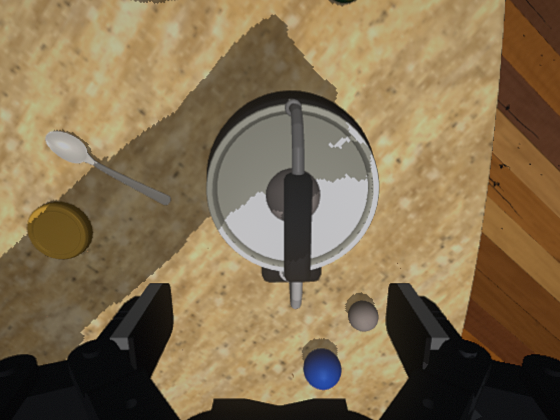

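The wrist view shows the bar running from (298,174) to (298,281), with edges at about 285 and 311. It is nearly parallel to the tool x axis, and the ball is centred in the dish.

```bash
python3 - <<'E'
from h import *
im,d,c=load('w1')
for u,v in((298,176),(298,279),(285,230),(311,230),(298,228)): print(u,v,onplane(u,v,.177,c),d[v,u],world(u,v,d[v,u],c))
A,B=onplane(298,176,.177,c),onplane(298,279,.177,c); print('yaw',np.degrees(np.arctan2(*(A-B)[1::-1])),np.linalg.norm(A-B),(A+B)/2)
vv,uu=np.mgrid[150:300,280:320]; pts=np.array([world(u,v,d[v,u],c) for u,v in zip(uu.ravel(),vv.ravel())]); m=(pts[:,2]>.172)&(pts[:,2]<.184); q=pts[m]; print(m.sum(),np.median(q[:,2])); 
r=cv2.minAreaRect(q[:,:2].astype(np.float32)*1000); print(r)
# dish rim at z=.086
g=(np.mgrid[60:300:2,180:400:2]).reshape(2,-1).T
pts=np.array([world(u,v,d[v,u],c) for v,u in g]); m=(abs(pts[:,2]-.084)<.003)&(np.hypot(pts[:,0]-.498,pts[:,1]-.004)<.09)&(np.hypot(pts[:,0]-.498,pts[:,1]-.004)>.055); print('rim',m.sum(),cv2.minEnclosingCircle(pts[m][:,:2].astype(np.float32)*1000))
s=env.get_state(); p=s['tcp_pos']; q=s['orientation']; yaw=2*np.arctan2(q[2],q[1]); ex=np.array([np.cos(yaw),np.sin(yaw)]); ey=np.array([np.sin(yaw),-np.cos(yaw)])
dv=(A+B)[:2]/2-p[:2]; print('tool yaw',np.degrees(yaw),'dx',1e3*dv@ex,'dy',1e3*dv@ey)
E
```

```text
298 176 [0.52153591 0.02479613 0.177     ] 0.20266564 [0.52111558 0.02419688 0.17345177]
298 279 [ 0.47486788 -0.01592807  0.177     ] 0.21903318 [ 0.4744492  -0.01637045  0.17582425]
285 230 [0.49333828 0.00998425 0.177     ] 0.21030653 [0.49287631 0.00955355 0.17523707]
311 230 [ 0.5028775 -0.0012933  0.177    ] 0.21294273 [ 0.50197206 -0.0025731   0.1727585 ]
298 228 [0.49901558 0.00513617 0.177     ] 0.2077835 [0.49907983 0.00521029 0.17727556]
yaw 41.10911936888744 0.06193840386969508 [0.4982019  0.00443403 0.177     ]
3057 0.17621889612405808
((497.1429443359375, 3.4362220764160156), (82.96479797363281, 15.9679594039917), 40.472530364990234)
rim 1110 ((497.0948181152344, 3.197160243988037), 70.03856658935547)
tool yaw 40.17462203240853 dx 6.327102963904192 dy 10.9895694011477
```

Bar centre is about (0.4975, 0.004) at yaw 40.5°, which means dx 5.5, dy 11 and turn -0.01. I align first, then descend 80 mm.

Request:
{"fn": "arm_command", "kwargs": {
  "moves": [
    [0, 3, 6, 0, -0.01],
    [0, 5.5, 11, 0, -0.01],
    [0, 5.5, 11, 10, -0.01],
    [0, 5.5, 11, 25, -0.01],
    [0, 5.5, 11, 40, -0.01],
    [0, 5.5, 11, 53, -0.01],
    [0, 5.5, 11, 64, -0.01],
    [0, 5.5, 11, 73, -0.01],
    [0, 5.5, 11, 78, -0.01],
    [0, 5.5, 11, 80, -0.01],
    [0, 5.5, 11, 80, -0.01],
    [0.3, 5.5, 11, 80, -0.01]
  ]
}}

```text
clock: 3.25
tcp_pos: [0.4984, 0.0042, 0.1687]
orientation: [0.0, 0.937, 0.348, 0.0]
wrist_force: [-0.6, -0.7, 0.5]
finger_gap: 0.0731
```

Request:
{"fn": "arm_command", "kwargs": {
  "moves": [
    [0.5, 0, 0, 0, 0],
    [0.6, 0, 0, 0, 0],
    [0.7, 0, 0, 0, 0],
    [0.75, 0, 0, 0, 0],
    [0.8, 0, 0, 0, 0],
    [0.83, 0, 0, 0, 0],
    [0.86, 0, 0, 0, 0],
    [0.9, 0, 0, 0, 0],
    [1, 0, 0, 0, 0],
    [1, 0, 0, 0, 0],
    [1, 0, 0, 0, 0]
  ],
  "squeeze": 50
}}

```text
clock: 4.35
tcp_pos: [0.4979, 0.0045, 0.1685]
orientation: [-0.0, 0.937, 0.348, 0.0]
wrist_force: [-2.7, 2.4, 5.6]
finger_gap: 0.0151
```

Request:
{"fn": "arm_command", "kwargs": {
  "moves": [
    [1, 0, 0, -0.5, -0.01],
    [1, 0, 0, -1, -0.03],
    [1, 0, 0, -1, -0.06],
    [1, 0, 0, -1, -0.1],
    [1, 0, 0, -1, -0.14],
    [1, 0, 0, -1, -0.18],
    [1, 0, 0, -1, -0.22],
    [1, 0, 0, -1, -0.26],
    [1, 0, 0, -1, -0.29],
    [1, 0, 0, -1, -0.31],
    [1, 0, 0, -1, -0.32],
    [1, 0, 0, -1, -0.32]
  ]
}}

```text
clock: 5.55
tcp_pos: [0.4978, 0.0043, 0.1688]
orientation: [-0.0, 0.87, 0.493, -0.0]
wrist_force: [0.5, -0.8, -5.8]
finger_gap: 0.0152
```

Request:
{"fn": "arm_command", "kwargs": {
  "moves": [
    [1, 0, 0, 0, -0.01],
    [1, 0, 0, 0, -0.03],
    [1, 0, 0, 0, -0.07],
    [1, 0, 0, 0, -0.12],
    [1, 0, 0, 0, -0.18],
    [1, 0, 0, 0, -0.24],
    [1, 0, 0, 0, -0.3],
    [1, 0, 0, 0, -0.36],
    [1, 0, 0, 0, -0.42],
    [1, 0, 0, 0, -0.48],
    [1, 0, 0, 0, -0.54],
    [1, 0, 0, 0, -0.6]
  ]
}}

```text
clock: 6.75
tcp_pos: [0.498, 0.0043, 0.1693]
orientation: [0.0, 0.684, 0.729, -0.0]
wrist_force: [-0.2, -0.1, -6.6]
finger_gap: 0.0152
```

Request:
{"fn": "arm_command", "kwargs": {
  "moves": [
    [1, 0, 0, 0, -0.06],
    [1, 0, 0, 0, -0.12],
    [1, 0, 0, 0, -0.18],
    [1, 0, 0, 0, -0.24],
    [1, 0, 0, 0, -0.3],
    [1, 0, 0, 0, -0.36],
    [1, 0, 0, 0, -0.42],
    [1, 0, 0, 0, -0.48],
    [1, 0, 0, 0, -0.54],
    [1, 0, 0, 0, -0.59],
    [1, 0, 0, 0, -0.63],
    [1, 0, 0, 0, -0.65]
  ]
}}

```text
clock: 7.95
tcp_pos: [0.498, 0.0043, 0.1693]
orientation: [0.0, 0.416, 0.909, -0.0]
wrist_force: [-0.1, 0.6, -5.8]
finger_gap: 0.0153
```

```bash
python3 - <<'E'
from h import *
im,d,c=shot('wrist','w2'); s=env.get_state(); print(s['tcp_pos'],s['ft_torque'],s['joint_pos'])
b,_,_=shot('scene','s2'); t=cv2.resize(b[170:290,240:380],(490,420)); a=cv2.resize(im,(400,300)); o=np.zeros((420,800,3),np.uint8); o[:300,:400]=a; o[:420,400:]=t[:, :400]; cv2.imwrite('pics/v2.png',o)
E
```

```text
[0.49804593 0.00430313 0.16928145] [ 0.01855236 -0.01588959  0.08319779] [-1.52619802e-01  2.05237203e-01 -2.95554192e-01  1.06994990e+00
 -1.05793281e-04  7.05273437e-01]
```

View pics/v2.png

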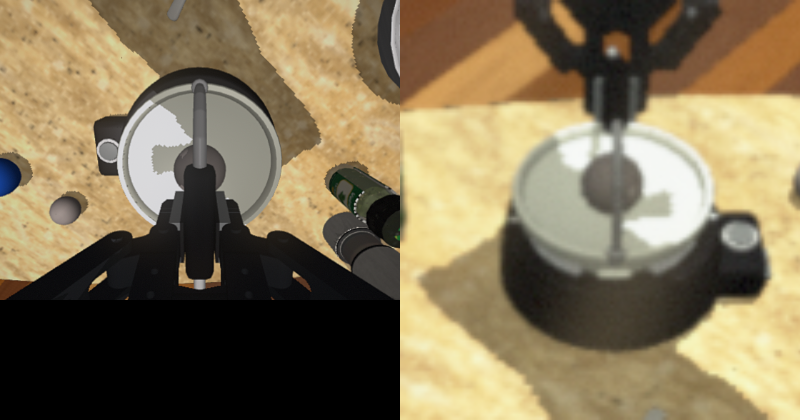

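In this view the handle is square to the nose and the ball is centred in the dish. Now a gentle straight lift of 70 mm.

Request:
{"fn": "arm_command", "kwargs": {
  "moves": [
    [1, 0, 0, -0.5, 0],
    [1, 0, 0, -1.5, 0],
    [1, 0, 0, -3, 0],
    [1, 0, 0, -5, 0],
    [1, 0, 0, -7.5, 0],
    [1, 0, 0, -10.5, 0],
    [1, 0, 0, -14, 0],
    [1, 0, 0, -18, 0],
    [1, 0, 0, -22, 0],
    [1, 0, 0, -26, 0],
    [1, 0, 0, -30, 0],
    [1, 0, 0, -34, 0]
  ]
}}

```text
clock: 9.25
tcp_pos: [0.498, 0.0043, 0.2037]
orientation: [0.0, 0.417, 0.909, -0.0]
wrist_force: [0.7, 0.4, -6.9]
finger_gap: 0.0149
```

Request:
{"fn": "arm_command", "kwargs": {
  "moves": [
    [1, 0, 0, -4, 0],
    [1, 0, 0, -8, 0],
    [1, 0, 0, -12, 0],
    [1, 0, 0, -16, 0],
    [1, 0, 0, -20, 0],
    [1, 0, 0, -24, 0],
    [1, 0, 0, -27.5, 0],
    [1, 0, 0, -30.5, 0],
    [1, 0, 0, -33, 0],
    [1, 0, 0, -35, 0],
    [1, 0, 0, -36, 0],
    [1, 0, 0, -36, 0]
  ]
}}

```text
clock: 10.45
tcp_pos: [0.4981, 0.0043, 0.2394]
orientation: [0.0, 0.417, 0.909, -0.0]
wrist_force: [0.7, -0.4, -6.0]
finger_gap: 0.015
```

Clear of the base. Next comes the level carry of about 250 mm along (0.464, 0.886) in tool axes, with smooth ramps.

Request:
{"fn": "arm_command", "kwargs": {
  "moves": [
    [1, 0.2, 0.4, 0, 0],
    [1, 0.9, 1.8, 0, 0],
    [1, 2.1, 4, 0, 0],
    [1, 3.7, 7.1, 0, 0],
    [1, 5.8, 11.1, 0, 0],
    [1, 8.3, 15.9, 0, 0],
    [1, 11.4, 21.7, 0, 0],
    [1, 14.8, 28.3, 0, 0],
    [1, 18.5, 35.4, 0, 0],
    [1, 22.2, 42.5, 0, 0],
    [1, 26, 49.6, 0, 0],
    [1, 29.7, 56.7, 0, 0]
  ]
}}

```text
clock: 11.65
tcp_pos: [0.5219, 0.0646, 0.2392]
orientation: [-0.0, 0.417, 0.909, -0.0]
wrist_force: [0.7, 0.2, -6.1]
finger_gap: 0.0155
```

Request:
{"fn": "arm_command", "kwargs": {
  "moves": [
    [1, 3.7, 7.1, 0, 0],
    [1, 7.4, 14.2, 0, 0],
    [1, 11.1, 21.3, 0, 0],
    [1, 14.8, 28.3, 0, 0],
    [1, 18.5, 35.4, 0, 0],
    [1, 22.2, 42.5, 0, 0],
    [1, 26, 49.6, 0, 0],
    [1, 29.7, 56.7, 0, 0],
    [1, 33.4, 63.8, 0, 0],
    [1, 37.1, 70.9, 0, 0],
    [1, 40.8, 77.9, 0, 0],
    [1, 44.5, 85, 0, 0]
  ]
}}

```text
clock: 12.85
tcp_pos: [0.5572, 0.1536, 0.2393]
orientation: [0.0, 0.417, 0.909, -0.0]
wrist_force: [0.1, -0.4, -6.2]
finger_gap: 0.015
```

Request:
{"fn": "arm_command", "kwargs": {
  "moves": [
    [1, 3.7, 7.1, 0, 0],
    [1, 7.4, 14.2, 0, 0],
    [1, 11.1, 21.3, 0, 0],
    [1, 14.8, 28.3, 0, 0],
    [1, 18.5, 35.4, 0, 0],
    [1, 22.2, 42.5, 0, 0],
    [1, 26, 49.6, 0, 0],
    [1, 29.4, 56.2, 0, 0],
    [1, 32.7, 62.4, 0, 0],
    [1, 35.5, 67.8, 0, 0],
    [1, 37.8, 72.2, 0, 0],
    [1, 39.6, 75.7, 0, 0]
  ]
}}

```text
clock: 14.05
tcp_pos: [0.5887, 0.2328, 0.2392]
orientation: [0.0, 0.417, 0.909, -0.0]
wrist_force: [-0.3, -0.5, -6.4]
finger_gap: 0.015
```

Request:
{"fn": "arm_command", "kwargs": {
  "moves": [
    [1, 1.4, 2.7, 0, 0],
    [1, 2.3, 4.4, 0, 0],
    [1, 2.8, 5.3, 0, 0],
    [1, 2.8, 5.3, 0, 0]
  ]
}}

```text
clock: 14.45
tcp_pos: [0.5907, 0.238, 0.2392]
orientation: [0.0, 0.417, 0.909, -0.0]
wrist_force: [-0.0, -1.2, -5.8]
finger_gap: 0.0151
```

```bash
python3 - <<'E'
from h import *
im,d,c=shot('wrist','w3'); t,td,tc=shot('top','t3'); sc,_,_=shot('scene','s3')
s=env.get_state(); print(s['clock'],s['tcp_pos'],s['orientation'],s['ft_torque'],s['wrist_force'])
P,_,_=None,0,0
im0,d0,c0=load('top1')
pts=np.array([world(u,v,d0[v,u],c0) for v in range(170,260) for u in range(150,245)])
m=(pts[:,2]>.066)&(pts[:,2]<.08)
(x,y),r=cv2.minEnclosingCircle(pts[m][:,:2].astype(np.float32)*1000); print('bowl enclosing',x,y,r)
o=np.zeros((420,800,3),np.uint8); o[:300,:400]=cv2.resize(im,(400,300)); o[:,400:]=cv2.resize(sc[130:320,130:311],(400,420)); cv2.imwrite('pics/v3.png',o)
E
```

```text
14.6 [0.59063656 0.23784456 0.23930833] [ 3.22557671e-05  4.16839417e-01  9.08980140e-01 -7.37402626e-05] [ 0.00252046  0.0313888  -0.06162102] [-0.25548491  0.05497971 -5.17920399]
bowl enclosing 593.8026123046875 246.17515563964844 84.52251434326172
```

View pics/v3.png

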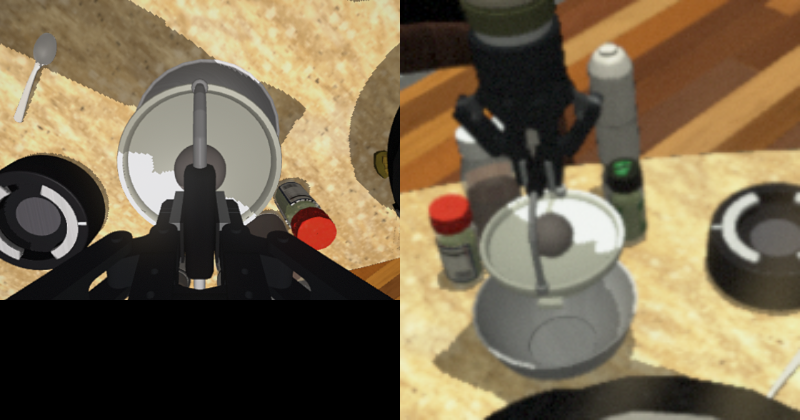

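The dish is level, the ball is centred, and the bowl is undisturbed, with its centre at (0.5938, 0.2462), r 84.5 mm. (4.2, 7.8) mm remains. I also lower 7 mm, so the foot ends about 34 mm above the rim.

Request:
{"fn": "arm_command", "kwargs": {
  "moves": [
    [1, 0.2, 0.4, 0.4, 0],
    [1, 0.8, 1.4, 1.3, 0],
    [1, 1.6, 3, 2.7, 0],
    [1, 2.6, 4.8, 4.3, 0],
    [1, 3.4, 6.4, 5.7, 0],
    [1, 4, 7.4, 6.6, 0],
    [1, 4.2, 7.8, 7, 0],
    [1, 4.2, 7.8, 7, 0],
    [1, 4.2, 7.8, 7, 0],
    [1, 4.2, 7.8, 7, 0],
    [1, 4.2, 7.8, 7, 0],
    [1, 4.2, 7.8, 7, 0]
  ]
}}

```text
clock: 15.8
tcp_pos: [0.5939, 0.2462, 0.2323]
orientation: [0.0, 0.417, 0.909, -0.0]
wrist_force: [0.0, 1.1, -6.0]
finger_gap: 0.0149
```

```bash
python3 - <<'E'
from h import *
im,d,c=shot('wrist','w4'); sc,sd,scal=shot('scene','s4'); t,td,tc=shot('top','t4')
s=env.get_state(); print(s['clock'],s['tcp_pos'],s['wrist_force'],abs(np.array(s['qvel'])).max())
pts=np.array([world(u,v,d[v,u],c) for v in range(80,330) for u in range(120,440)])
# dish rim height plane from wrist depth
z0=s['tcp_pos'][2]+.002-.130
rr=np.hypot(pts[:,0]-s['tcp_pos'][0],pts[:,1]-s['tcp_pos'][1]); m=(rr>.064)&(rr<.072)&(abs(pts[:,2]-z0-.046)<.012)
q=pts[m]; cf=np.linalg.lstsq(np.c_[q[:,:2]-np.array(s['tcp_pos'])[:2],np.ones(len(q))],q[:,2],rcond=None)[0]; print('rim tilt',cf,'expected z',z0+.046,m.sum(),'circle',cv2.minEnclosingCircle(q[:,:2].astype(np.float32)*1000))
# scene-camera change check vs s3, bowl in top t4
pts=np.array([world(u,v,sd[v,u],scal) for v in range(200,320) for u in range(140,260)]); m=(abs(pts[:,2]-.069)<.003)&(np.hypot(pts[:,0]-.594,pts[:,1]-.246)<.1); print('bowl now',m.sum(),cv2.minEnclosingCircle(pts[m][:,:2].astype(np.float32)*1000))
o=np.zeros((420,800,3),np.uint8); o[:300,:400]=cv2.resize(im,(400,300)); o[:,400:]=cv2.resize(sc[130:320,130:311],(400,420)); cv2.imwrite('pics/v4.png',o)
E
```

```text
15.95 [0.59388689 0.24621368 0.23229073] [ 0.13564902 -0.83036881 -6.98822036] 0.0010935918074382153
rim tilt [-0.00639508  0.01208685  0.14914884] expected z 0.15029072836474905 5193 circle ((592.6687622070312, 245.8716278076172), 70.89757537841797)
bowl now 260 ((590.7817993164062, 246.50306701660156), 86.13873291015625)
```

View pics/v4.png

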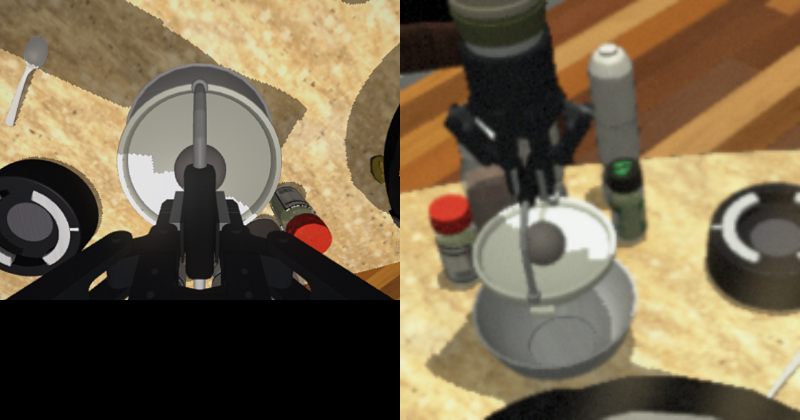

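The dish is within 1.3 mm of the bowl's centre, level to under 1°, and still. The ball is central, and the bowl and jars look unmoved, so I'm handing in.

```bash
python3 -c "
from h import *
print(env.hand_in())"
```

```text
the job is handed in; nothing more can be done
None
```

I took the dish off the grinder, and the job is handed in with the gripper still holding it over the steel bowl. I gripped it by the handle at 50 N and turned it 90° anticlockwise. I then lifted it 70 mm straight up and carried it level to the bowl, finishing at about 16 s of the 48 s allowed.

Last checks:
- **Position:** the dish centre is about 1 mm from the bowl centre, and its foot is about 34 mm above the rim.
- **Level and still:** the rim's measured tilt is about 0.8°, within depth noise. Joint speeds are near zero.
- **Ball:** it looks central in the dish in both camera views, with nothing touching it.
- **Forces:** the wrist force read 7 N or less after each move, mostly the dish's weight once I had lifted it.
- **Surroundings:** the bowl and the things in view look unmoved.

One reading disagreed. The final scene-camera fit put the bowl 3 mm from where the top camera had found it at the start. I put this down to a partial view of the rim (260 points) and the 2 mm calibration error, because the before and after pictures show no movement.

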